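# Press a padlock's retaining pin home in the hand press

### The arm

A 6-joint arm with a two-finger parallel gripper is mounted at the origin on a cart in front of the work surface, level with it; the furniture and walls round the work are solid. World frame = base frame: x ahead of the robot, y to its left, z up, the work surface at z = 0. Lengths are in m, angles in degrees, forces in N, time in s.
With the tool pointing down it reaches from about 0.375 to 0.9 m from the base axis. Payload 3.1 kg.
Tool frame: the origin (TCP) lies at the very end of the fingers, on their centre line; the grasp point (between the pads) lies behind it (bot.grip_depth is the z of the grasp point in the tool frame, in m); z points along the fingers, y is the direction in which the jaws open and shut (so a half turn about z gives the same grasp; the last joint's range is limited). The gripper opens to 87 mm and grips with 3 to 60 N. Pads are 19 mm wide; open, the fingers measure 117 mm over their backs; the gripper's body (75 mm by 190 mm) begins 51 mm behind the grasp point.
Start: joints at [-75.716, 30.224, 82.088, -0, 67.689, -10.227], TCP at [0.259, -0.569, 0.187] pointing down, gripper open.
Joint ranges: [-176.69, 176.69], [-43.24, 126.21], [12.49, 139.97], [-82, 262], [0, 151.66], [-163.58, 163.58]. Speed limits (degrees/s): [159.86, 159.86, 180, 180, 180, 180].

### API

Orientations are given as a 3x3 rotation matrix whose columns are the frame's x, y, z axes.
In Python, from rig import bot, vision gives the robot as it stands. The module is installed in compiled form; this text tells all that it offers.
- The arm moves only by the shell command python3 -m jog 'ROWS'. ROWS is JSON, a list of rows, each a list of 3 entries, a list of its own where there are three numbers: the shift along the tool's x, y, z in mm, then the turn, a rotation vector about the tool's x, y, z in degrees, then the closure, from 0 (fully open) to 1 (shut). In form: [[[dx, dy, dz], [wx, wy, wz], fingers], ...]. A call has 1 to 12 rows; each row is the pose to reach, as a shift and turn from the pose commanded when the call began, along the tool's axes at that moment; what a row does not reach only later rows make up. A row lasts 1/12 s, in which the tool goes at most 41.7 mm and 7.16 degrees, less where a joint would pass 70% of its speed; a pose out of reach is approached as far as the arm can. A call with a gripper value outside its range is refused whole. The fingers move at their own pace and stop on an object; the grip force is fixed at half the most. Time passes only in rows, so rows that repeat a pose let the fingers close. It gives the time, the measured TCP pose, the force and the opening at its end, in the units of the state.
- bot.read_state(): the state, without advancing time (a new reading comes with each control period).
- vision.capture(name): name is "scene" or "side" or "wrist"; returns the picture (400x640x3 uint8, red, green, blue); there is no depth.
- vision.camera_info(name): a dict with "intrinsics" (3x3 intrinsics, pixels), "camera_from_world" (4x4, takes a point from world to camera coordinates); the wrist camera has in their place "mount" (4x4, takes a point from camera to tool coordinates, whose origin is the TCP and whose axes are the flange's). Camera axes: x right, y up, looking along -z (the intrinsics and any distortion apply to the point x, -y, -z); pixel columns grow to the right and rows downward; lengths in m; the calibration is good to about 2 mm. A picture is of the moment at which its call begins: read the wrist's pose just before it. camera_info takes no time and is no camera call.
- bot.hand_in(): hands the job in, once; it reports no verdict.
The state is a dict: "time_s": time; "joint_positions": joint angles; "qvel": joint speeds; "tau": joint torques, N m; "position": TCP position; "tcp_rot": TCP orientation; "force": force on the tool from outside, world axes, zero at the start; "moment": the same for the moment, N m; "opening": opening from 0.0 (shut) to 1.0 (fully open).
Only numpy, scipy, OpenCV 4.12 (cv2) and the standard library are available. Lean on these libraries where they do the work, as an engineer would, in place of code of your own. Each camera call takes 0.05 s, during which the arm holds its last target. There are 200 camera calls.

### The job

The padlock's retaining pin is only started in its hole. Lay the padlock, pin up and shackle towards the front of the little hand press, in the nest of the press's slide with its flat end up against the back stop, push the slide all the way in under the plunger, then press the plunger's palm button right down to its stop so that it drives the pin flush, and let the button come back up. Leave the padlock in the press and do not disturb the lock cylinders, tip stop and screwdriver lying about.

Things in the scene. Friction and masses are not known exactly. Their poses are not given: they have to be found in the camera images.
- padlock: Brass padlock lying flat, pin side up (+z). Body 40 mm long (x) x 48 wide (y) x 14.5 thick; the closed, fixed steel shackle (36 wide, 7 thick) adds 35 mm at the +x end. Origin: middle of the 76 mm overall outline, on the underside; body from x = -37 to +3 mm, shackle +3 to +38. About 0.24 kg. Grasp across the 48 mm width of the body.
- under_pin (a point): Point on the padlock's underside straight below the pin: 24 mm from its origin towards -x (away from the shackle), on the centre line, 13 mm from the body's flat end. Axes as the padlock's.
- pin (a joint): How far the retaining pin has been driven (m): 0 = stands 9 mm proud of the padlock's upper face, 0.009 = flush. It is stiff in its hole (about 6 N to move it) and stays where it is. Starts at 0 to 0.001.
- pin_head (a point): Middle of the steel pin's top end; pin 6 mm in diameter.
- nest (a point): Point on the nest floor, 24 mm above the worktop, where under_pin lies when the padlock is home; moves with the slide. x: direction in which the slide is pushed in, towards the column. Back stop for the body's flat end 14 mm towards +x, 7 mm high. Side rails along x 52 mm apart, 7 mm high, lips flared to 60 mm. Front open; the padlock's x is opposite to this x. Up to 4 mm short is still fine.
- slide (a joint): How far the slide has been pushed in (m): 0 = pulled out to the front for loading, 0.090 = against its end stop, the nest point straight below the plunger. It slides stiffly (about 3 N) and stays put. Starts at 0 to 0.02, so there is free room above the nest.
- push_plate (a point): Centre of the front (-x) face of the slide's upright push plate: 44 mm wide, 7 mm thick, its top 55 mm and this point 40 mm above the worktop; 88 mm towards -x of the nest point. Push it towards +x (axes as the nest's).
- plunger (a joint): How far the plunger is pressed down (m): 0 = up, 0.030 = at its stop, where its flat end (14 mm in diameter) is level with the upper face of a padlock in the nest. The spring takes about 4 N at first and 11 N at the stop, with the pin's resistance about 17 N, firmly on the stop 20 N; it comes back up by itself.
- button_top (a point): Middle of the top of the plunger's black mushroom button, 44 mm in diameter, 178 mm above the worktop when up; goes straight down 30 mm. The press's round head under it is 49 mm in diameter, its bottom 72 mm above the worktop; the column stands behind (+x). The press (base 225 x 110 mm) is fixed at a place and angle that vary.
- cylinder_a: Nickel lock cylinder lying on its side, 70 x 31 x 17 mm; bystander.
- cylinder_b: Brass lock cylinder lying on its side, 70 x 31 x 17 mm; bystander.
- tip_stop: Small steel tip stop with a red thumb screw, 15 x 44 x 20 mm; bystander.
- screwdriver: Screwdriver with a yellow handle, 182 mm long; bystander.
Things that resemble listed ones, but are neither listed nor needed, are in the scene too. Leave any blue or green look-alike of the padlock alone.

How it is judged:
By the outcome, as a careful person would: the job done as asked, in the order asked, and still so for the second after the job is handed in, with the robot touching nothing.
It also fails if it takes over 58 s, if anything falls off the work surface, if the arm or the gripper's body presses on something with over 40 N, if the wrist force passes 120 N, or if a joint passes its speed limit or range.

## Working session

There is one attempt and no reset: what is moved stays moved. The work goes in short steps, Python scripts to look and compute and a shell command to move; the robot and the scene stay as the last step left them, time stands still between calls to the robot, and variables do not carry over. Pictures are saved under pics/ and viewed, about 8 in all and at most 12, crops included, and the job is handed in when it is done.

```bash
mkdir -p pics; cat > h.py <<'E'
import numpy as np, cv2
from rig import bot, vision
def cap(n,f):
    s=bot.read_state(); im=vision.capture(n); cv2.imwrite('pics/'+f+'.png',im[:,:,::-1]); return im,s
def cam(n,s=None):
    i=vision.camera_info(n); K=np.array(i['intrinsics'])
    if n=='wrist':
        T=np.eye(4);T[:3,:3]=s['tcp_rot'];T[:3,3]=s['position'];W=T@np.array(i['mount'])
    else: W=np.linalg.inv(np.array(i['camera_from_world']))
    return K,W,i
def ray(n,px,s=None):
    K,W,i=cam(n,s); d=np.array(i.get('distortion',np.zeros(5)),float)
    p=cv2.undistortPoints(np.array([[px]],float),K,d)[0,0]
    return W[:3,3],W[:3,:3]@np.array([p[0],-p[1],-1.])
def onz(n,px,z,s=None):
    o,d=ray(n,px,s); return o+d*(z-o[2])/d[2]
def tri(*rs):
    A=0;b=0
    for o,d in rs:
        d=d/np.linalg.norm(d);P=np.eye(3)-np.outer(d,d);A=A+P;b=b+P@o
    return np.linalg.solve(A,b)
def proj(n,p,s=None):
    K,W,i=cam(n,s); c=np.linalg.inv(W)@np.append(p,1); q=K@np.array([c[0],-c[1],-c[2]]); return q[:2]/q[2]
E
python3 - <<'E'
from h import *
a,s=cap('scene','s0');b,_=cap('side','d0')
for n in('scene','side','wrist'):
    print(n,vision.camera_info(n))
print(s,bot.grip_depth)
E
```

```text
scene {'intrinsics': array([[388.42737924,   0.        , 319.01070567],
       [  0.        , 388.42737924, 196.71673965],
       [  0.        ,   0.        ,   1.        ]]), 'camera_from_world': array([[-0.79076898, -0.61208013,  0.00650728,  0.45309783],
       [ 0.32321613, -0.40849975,  0.85361542, -0.27496572],
       [-0.51982281,  0.67711585,  0.5208631 , -0.8975159 ],
       [ 0.        ,  0.        ,  0.        ,  1.        ]])}
side {'intrinsics': array([[440.13124836,   0.        , 316.38231593],
       [  0.        , 440.13124836, 197.39531211],
       [  0.        ,   0.        ,   1.        ]]), 'camera_from_world': array([[-0.95268117, -0.3038458 ,  0.00873634,  0.53053426],
       [ 0.16142492, -0.48136213,  0.86152916, -0.20588588],
       [-0.25756667,  0.82217287,  0.50763292, -1.22215561],
       [ 0.        ,  0.        ,  0.        ,  1.        ]])}
wrist {'intrinsics': array([[299.3414523 ,   0.        , 326.29712399],
       [  0.        , 299.3414523 , 199.69196522],
       [  0.        ,   0.        ,   1.        ]]), 'mount': array([[ 9.38980719e-04,  9.59
[... 398 characters left out ...]
1e+01, -9.34067693e-04,
        6.76873293e+01, -1.02270006e+01]), 'qvel': array([-0.03347198, -0.04654393,  0.03817081, -0.08087106,  0.01487738,
       -0.05389457]), 'tau': array([ 2.65023664e-04, -4.40037704e+01, -1.76593834e+01,  6.33148011e-02,
        5.82917745e-02, -1.70504159e-04]), 'position': array([ 0.25910333, -0.56787706,  0.18618172]), 'tcp_rot': array([[ 9.09888067e-01,  4.14853485e-01, -5.40576005e-04],
       [ 4.14853678e-01, -9.09885802e-01,  2.06229917e-03],
       [ 3.63689567e-04, -2.10072135e-03, -9.99997727e-01]]), 'force': array([ 0.31153772,  0.34992659, -0.69828506]), 'moment': array([-0.01516181,  0.01092071, -0.02807014]), 'opening': 0.9987807188136137} -0.0187
```

View pics/s0.png

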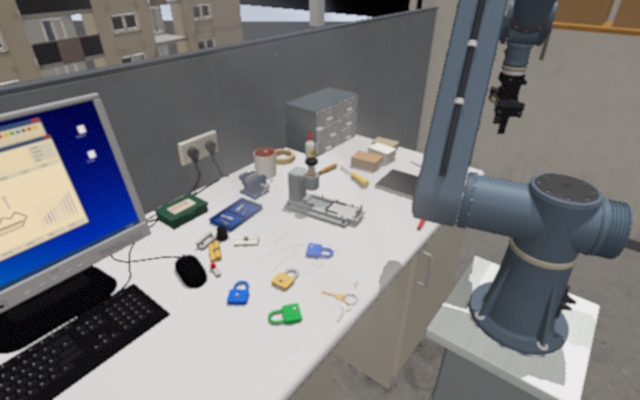

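View pics/d0.png

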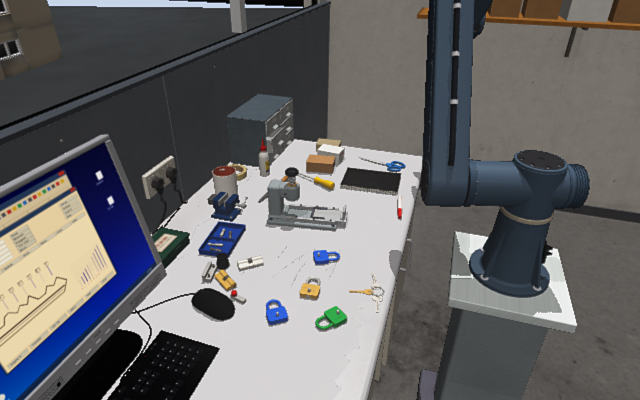

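The scene view shows four padlock shapes: blue (238,292), violet-blue (319,251), green (285,314) and brass (286,279). In the side view the brass one is at (310,289). Only that one is brass, so it is the one meant. The press is at scene (325,195) and side (300,205). I'll confirm with an enlarged crop and take rough positions.

```bash
python3 - <<'E'
from h import *
a=cv2.imread('pics/s0.png');b=cv2.imread('pics/d0.png')
R=lambda im,x,y,w,h,k:cv2.resize(im[y:y+h,x:x+w],None,fx=k,fy=k,interpolation=cv2.INTER_CUBIC)
A=R(a,255,145,120,150,4)[:600,:400];
A=R(a,260,150,110,150,3.6);B=R(b,250,160,110,150,3.6)
cv2.imwrite('pics/c0.png',np.hstack([A,B]))
print('lock',onz('scene',(286,279),.01),onz('side',(310,289),.01))
print('button',tri(ray('scene',(311,161)),ray('side',(292,172))))
print('plate',tri(ray('scene',(360,214)),ray('side',(346,214))))
for n,f in(('scene',a),('side',b)):
    hsv=cv2.cvtColor(f,cv2.COLOR_BGR2HSV);m=cv2.inRange(hsv,(12,90,80),(28,255,255))
    k,l,st,c=cv2.connectedComponentsWithStats(m)
    print(n,[(st[i].tolist(),c[i].round(1).tolist()) for i in range(1,k) if st[i][4]>60])
E
```

```text
lock [0.48958233 0.24413369 0.01      ] [0.49491369 0.24899267 0.01      ]
button [ 0.66029659 -0.0705044   0.16752601]
plate [ 0.48835367 -0.09782229  0.02933058]
scene [([551, 0, 89, 36, 2534], [598.0, 16.2]), ([352, 173, 15, 12, 78], [359.4, 178.5]), ([208, 241, 13, 21, 181], [214.2, 250.9]), ([272, 273, 22, 17, 214], [282.7, 281.0])]
side [([485, 0, 155, 31, 2748], [560.7, 14.5]), ([417, 7, 12, 12, 108], [422.9, 13.2]), ([307, 155, 28, 18, 441], [320.1, 163.3]), ([231, 164, 16, 16, 120], [239.9, 171.0]), ([314, 177, 20, 12, 136], [324.0, 182.5]), ([214, 269, 22, 22, 225], [224.6, 279.8]), ([300, 283, 20, 16, 236], [309.5, 290.6])]
```

View pics/c0.png

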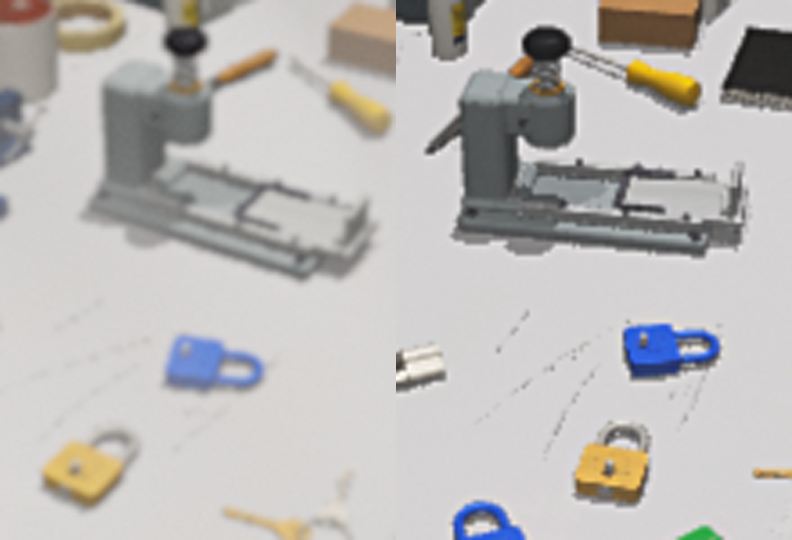

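The crop confirms it: the brass padlock with its grey pin is at scene (281,280) with the shackle pointing up and right. The press has its plate at the robot-facing end and its column towards +x. Next I work out the padlock's direction and the move needed.

```bash
cat >> h.py <<'E'
def goal(xyz,yaw):
    "shift (mm) and turn (deg) in tool axes from the measured pose; tool straight down, tool x at yaw"
    from scipy.spatial.transform import Rotation as Ro
    s=bot.read_state();R=np.array(s['tcp_rot']);c,t=np.cos(np.radians(yaw)),np.sin(np.radians(yaw))
    G=np.array([[c,t,0],[t,-c,0],[0,0,-1.]])
    print('t',round(s['time_s'],2),'shift',(R.T@(np.array(xyz)-s['position'])*1e3).round(1),'turn',Ro.from_matrix(R.T@G).as_rotvec(degrees=True).round(1))
E
python3 - <<'E'
from h import *
for n,b,sh in(('scene',(282.7,281),(260+118/3.6,150+440/3.6)),('side',(309.5,290.6),(250+(625-396)/3.6,160+432/3.6))):
    p=onz(n,b,.011);q=onz(n,sh,.007);d=q-p;print(p,q,np.degrees(np.arctan2(d[1],d[0])))
goal((.50,-.09,.22),9)
E
```

```text
[0.49056535 0.25533755 0.011     ] [0.49474324 0.21230033 0.007     ] -84.45531557711296
[0.49389688 0.25612962 0.011     ] [0.49783838 0.20967478 0.007     ] -85.15029992573406
t 0.1 shift [ 417.5 -335.   -32.9] turn [-0.1 -0.  15.5]
```

```bash
python3 -m jog '[[[474,-315,-34],[0,0,15.5],0],[[474,-315,-34],[0,0,15.5],0],[[474,-315,-34],[0,0,15.5],0],[[474,-315,-34],[0,0,15.5],0],[[474,-315,-34],[0,0,15.5],0],[[474,-315,-34],[0,0,15.5],0],[[474,-315,-34],[0,0,15.5],0],[[474,-315,-34],[0,0,15.5],0],[[474,-315,-34],[0,0,15.5],0],[[474,-315,-34],[0,0,15.5],0],[[474,-315,-34],[0,0,15.5],0],[[474,-315,-34],[0,0,15.5],0]]'
python3 - <<'E'
from h import *
goal((.56,-.085,.22),9)
E
```

```text
time_s: 1.1
position: [0.5233, -0.1427, 0.2168]
tcp_rot: [[0.988, 0.157, -0.001], [0.157, -0.988, 0.0], [-0.001, -0.0, -1.0]]
force: [1.0, -1.4, 0.6]
opening: 1.003
t 1.1 shift [ 45.3 -51.3  -3.2] turn [-0.  0.  0.]
```

```bash
python3 -m jog '[[[46,-51,-3],[0,0,0],0],[[46,-51,-3],[0,0,0],0],[[46,-51,-3],[0,0,0],0],[[46,-51,-3],[0,0,0],0],[[46,-51,-3],[0,0,0],0]]'
python3 - <<'E'
from h import *
im,s=cap('wrist','w1')
import json;json.dump({k:np.array(s[k]).tolist() for k in('position','tcp_rot')},open('w1.json','w'))
print(s['position'],s['time_s'],np.degrees(np.arctan2(s['tcp_rot'][1][0],s['tcp_rot'][0][0])))
E
```

```text
time_s: 1.52
position: [0.5596, -0.0875, 0.2194]
tcp_rot: [[0.988, 0.157, -0.002], [0.157, -0.988, -0.0], [-0.002, -0.0, -1.0]]
force: [-0.4, 0.0, 0.2]
opening: 1.001
[ 0.55959488 -0.0874767   0.21943521] 1.5167 9.033435530361048
```

View pics/w1.png

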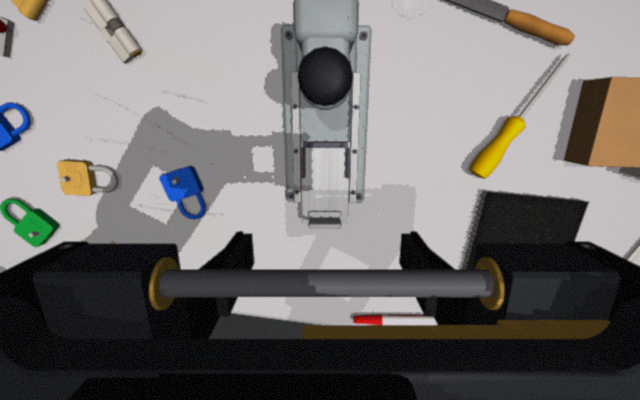

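The wrist view shows the button at (326,75), the nest between its rails at (300–350,145–180), the plate at (325,218) and the brass padlock at (76,178) with its shackle to the right. I'll enlarge the nest and padlock, and measure by masks.

```bash
python3 - <<'E'
from h import *
import json
s=json.load(open('w1.json'));im=cv2.imread('pics/w1.png')
A=cv2.resize(im[130:235,275:375],None,fx=5,fy=5,interpolation=cv2.INTER_CUBIC)
B=cv2.resize(im[145:215,45:125],None,fx=3.7,fy=3.7,interpolation=cv2.INTER_CUBIC)
C=np.zeros((525,800,3),np.uint8);C[:,:500]=A;C[:B.shape[0],500:500+B.shape[1]]=B;cv2.imwrite('pics/c1.png',C)
hsv=cv2.cvtColor(im,cv2.COLOR_BGR2HSV)
m=cv2.inRange(hsv,(0,0,0),(180,255,60))[40:110,290:365]
m=cv2.morphologyEx(m,cv2.MORPH_OPEN,np.ones((7,7)))
c=max(cv2.findContours(m,0,2)[0],key=cv2.contourArea);(x,y),r=cv2.minEnclosingCircle(c);x+=290;y+=40
print('button px',x,y,r,onz('wrist',(x,y),.168,s),onz('wrist',(x,y),.178,s), np.linalg.norm(onz('wrist',(x+r,y),.168,s)-onz('wrist',(x,y),.168,s)))
m=cv2.inRange(hsv,(12,80,80),(30,255,255))[145:215,45:125]
c=max(cv2.findContours(m,0,2)[0],key=cv2.contourArea);r=cv2.minAreaRect(c)
P=np.array([onz('wrist',p+[45,145],.0145,s) for p in cv2.boxPoints(r)]);print('lock',P.round(4).tolist(),P.mean(0))
E
```

```text
button px 324.0 76.0 29.15485954284668 [ 0.66184114 -0.06907261  0.168     ] [ 0.6608327  -0.06930721  0.178     ] 0.02258210918621107
lock [[0.5161, 0.2744, 0.0145], [0.5242, 0.2237, 0.0145], [0.474, 0.2266, 0.0145], [0.4656, 0.2791, 0.0145]] [0.49501694 0.25096881 0.0145    ]
```

View pics/c1.png

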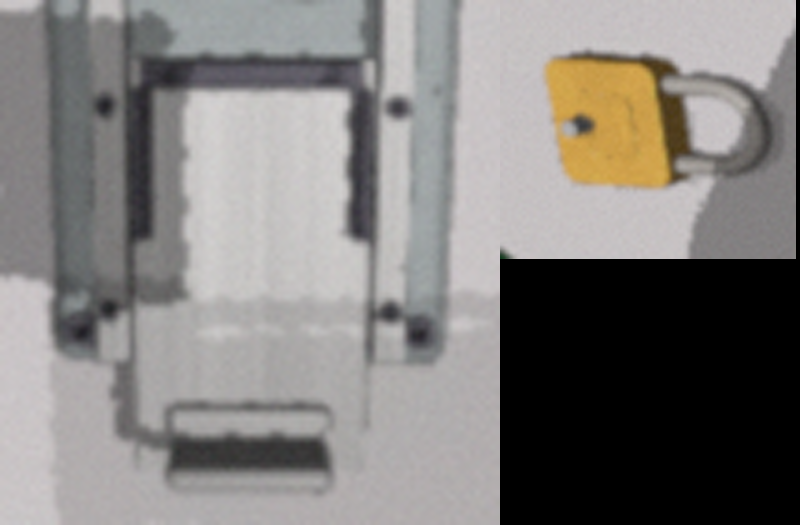

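The crop shows the back stop's front edge at crop y≈88, the side rails' inner edges at x≈152 and 350, and the plate at x 165–330, y 405–490. The padlock's top-face corners are (547,60), (655,60), (670,187) and (567,182), and the pin head is at about (569,129).

```bash
python3 - <<'E'
from h import *
import json
s=json.load(open('w1.json'))
N=lambda x,y:(275+x/5-.4,130+y/5-.4); L=lambda x,y:(45+(x-500)/3.7-.4,145+y/3.7-.4)
w=lambda p,z:onz('wrist',p,z,s)
B=w((324.,76.),.170)
def ang(a,b): d=(a-b);return np.degrees(np.arctan2(d[1],d[0])).round(2)
m1=w(N(251.5,105),.027);m2=w(N(249,311),.027);print('screws',m1,m2,ang(m1,m2))
st=w(N(251,88),.031);print('stop',st)
print('rails',w(N(152,160),.031),w(N(350,160),.031),'back',w(N(150,88),.031),w(N(352,88),.031))
for y in(405,437,472,490):print('plate',y,w(N(247.5,y),.055),w(N(247.5,y),.024))
print('plate width',w(N(168,490),.055)-w(N(330,490),.055),'ang button-plate',ang(B,w(N(248,482),.055)),'btn-stop',ang(B,st))
C=np.array([w(L(*c),.0145) for c in((547,60),(655,60),(670,187),(567,182))])
print('lock',C.round(4).tolist(),C.mean(0),ang(C[1],C[0]),ang(C[2],C[3]),ang(C[0],C[3])-90,ang(C[1],C[2])-90,np.linalg.norm(C-np.roll(C,-1,0),axis=1))
print('pin base',w(L(583,125),.0145),'pin top',w(L(569,129),.023))
E
```

```text
screws [ 0.58738631 -0.08093133  0.027     ] [ 0.53261342 -0.08893359  0.027     ] 8.31
stop [ 0.59214805 -0.08006513  0.031     ]
rails [ 0.56978245 -0.05758711  0.031     ] [ 0.57790186 -0.10834514  0.031     ] back [ 0.58806272 -0.05452508  0.031     ] [ 0.59623331 -0.1056048   0.031     ]
plate 405 [ 0.51546057 -0.09143267  0.055     ] [ 0.50509589 -0.092844    0.024     ]
plate 437 [ 0.50688889 -0.09278529  0.055     ] [ 0.49579128 -0.09431228  0.024     ]
plate 472 [ 0.49738578 -0.09428488  0.055     ] [ 0.4854756 -0.0959401  0.024    ]
plate 490 [ 0.49244556 -0.09506445  0.055     ] [ 0.48011296 -0.09678633  0.024     ]
plate width [-0.00665175  0.04157616  0.        ] ang button-plate 8.76 btn-stop 8.95
lock [[0.5151, 0.2741, 0.0145], [0.5213, 0.2351, 0.0145], [0.4728, 0.2328, 0.0145], [0.4687, 0.2711, 0.0145]] [0.49447867 0.25328251 0.0145    ] -80.91 -83.83 -86.22 -87.23 [0.03948446 0.04851047 0.03849234 0.04645538]
pin base [0.49222401 0.26321518 0.0145    ] pin top [0.49293631 0.26124903 0.023     ]
```

Press yaw is about 9.0°. The nest is at (.5783,-.0823), the plunger axis at (.662,-.069), and the slide is about 5 mm in. The padlock's body centre is (.4945,.2533), with its +x at about -84.5°. I'll go above it with tool x at 95.5°.

```bash
python3 - <<'E'
from h import *
goal((.4947,.2513,.11),95.5)
E
```

```text
t 1.57 shift [ -11.  -345.3  109.6] turn [ -0.1   0.1 -86.5]
```

```bash
python3 -m jog '[[[-11,-345,20],[0,0,-86.5],0],[[-11,-345,20],[0,0,-86.5],0],[[-11,-345,20],[0,0,-86.5],0],[[-11,-345,20],[0,0,-86.5],0],[[-11,-345,20],[0,0,-86.5],0],[[-11,-345,20],[0,0,-86.5],0],[[-11,-345,20],[0,0,-86.5],0],[[-11,-345,110],[0,0,-86.5],0],[[-11,-345,110],[0,0,-86.5],0],[[-11,-345,110],[0,0,-86.5],0],[[-11,-345,110],[0,0,-86.5],0],[[-11,-345,110],[0,0,-86.5],0]]'
python3 -m jog '[[[0,0,0],[0,0,0],0],[[0,0,0],[0,0,0],0]]'
python3 - <<'E'
from h import *
goal((.4947,.2513,.0085),95.5)
im,s=cap('wrist','w2')
hsv=cv2.cvtColor(im,cv2.COLOR_RGB2HSV);m=cv2.inRange(hsv,(12,100,80),(30,255,255))
k,l,st,c=cv2.connectedComponentsWithStats(m)
print([(st[i].tolist(),c[i].round(1).tolist()) for i in range(1,k) if st[i][4]>500],proj('wrist',(.4945,.2533,.0145),s))
E
```

```text
time_s: 2.57
position: [0.4938, 0.2505, 0.1078]
tcp_rot: [[-0.092, 0.996, -0.005], [0.996, 0.092, -0.002], [-0.001, -0.005, -1.0]]
force: [0.1, -1.2, 0.1]
opening: 1.004
time_s: 2.73
position: [0.4959, 0.2504, 0.1099]
tcp_rot: [[-0.081, 0.997, -0.0], [0.997, 0.081, -0.0], [-0.0, -0.0, -1.0]]
force: [-0.5, 0.7, 0.3]
opening: 1.001
t 2.73 shift [  1.   -1.1 101.4] turn [-0.   0.  -0.9]
[([518, 144, 66, 63, 1795], [551.1, 175.8]), ([302, 167, 47, 40, 1726], [325.0, 186.4])] [325.20237433 188.68974459]
```

View pics/w2.png

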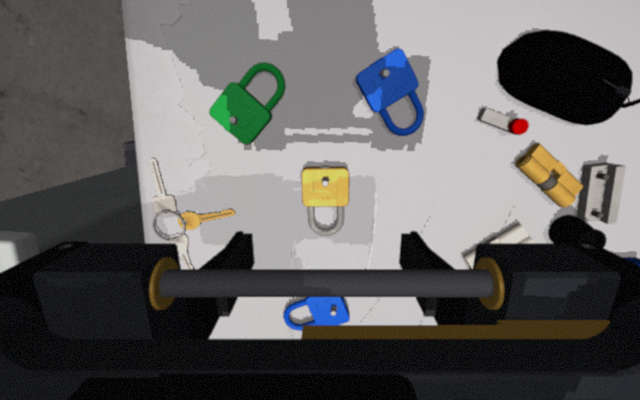

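The wrist view shows the padlock squared up between the fingers: body at (325,186), pin at (325,182), shackle downwards. This agrees with the prediction, so I'll descend and grip.

```bash
python3 -m jog '[[[1,-1,40],[0,0,-0.9],0],[[1,-1,75],[0,0,-0.9],0],[[1,-1,96],[0,0,-0.9],0],[[1,-1,101],[0,0,-0.9],0],[[1,-1,101],[0,0,-0.9],0.4],[[1,-1,101],[0,0,-0.9],0.6],[[1,-1,101],[0,0,-0.9],1],[[1,-1,101],[0,0,-0.9],1],[[1,-1,101],[0,0,-0.9],1],[[1,-1,101],[0,0,-0.9],1]]'
python3 -m jog '[[[0,0,0],[0,0,0],1],[[0,0,0],[0,0,0],1],[[0,0,0],[0,0,0],1],[[0,0,-30],[0,0,0],1],[[0,0,-60],[0,0,0],1],[[0,0,-100],[0,0,0],1],[[0,0,-135],[0,0,0],1],[[0,0,-140],[0,0,0],1]]'
python3 - <<'E'
from h import *
im,s=cap('wrist','w3')
np.save('w3.npy',np.array([*s['position'],*np.ravel(s['tcp_rot'])]))
goal((.57,-.0837,.16),9)
E
```

```text
time_s: 3.62
position: [0.4951, 0.2529, 0.0101]
tcp_rot: [[-0.102, 0.995, 0.002], [0.995, 0.102, 0.001], [0.0, 0.002, -1.0]]
force: [-0.1, 0.7, -0.2]
opening: 0.633
time_s: 4.28
position: [0.4985, 0.254, 0.1551]
tcp_rot: [[-0.102, 0.995, 0.012], [0.995, 0.102, 0.003], [0.002, 0.012, -1.0]]
force: [1.0, 0.2, -0.3]
opening: 0.042
t 4.33 shift [-343.1   37.6   -6.7] turn [ 0.4 -0.5 86.9]
```

View pics/w3.png

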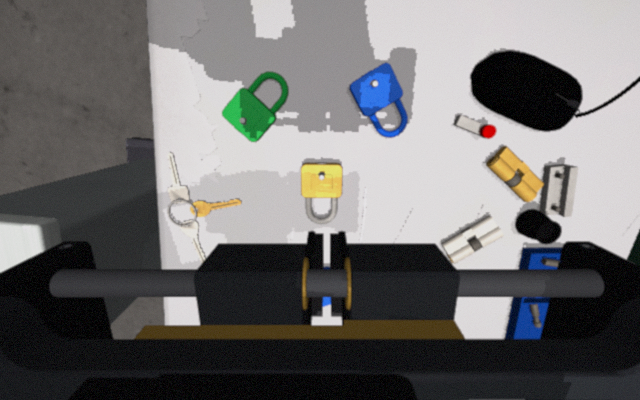

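The fingers shut without holding the padlock, so the grip was too shallow or too brief. The padlock still lies at (321,180), nearly square. I'll re-measure it and grip deeper with more waiting.

```bash
python3 - <<'E'
from h import *
v=np.load('w3.npy');s=dict(position=v[:3],tcp_rot=v[3:].reshape(3,3))
im=cv2.imread('pics/w3.png');hsv=cv2.cvtColor(im,cv2.COLOR_BGR2HSV)
m=cv2.inRange(hsv,(12,100,80),(30,255,255))[150:225,290:360]
c=max(cv2.findContours(m,0,2)[0],key=cv2.contourArea);r=cv2.minAreaRect(c)
P=np.array([onz('wrist',p+[290,150],.0145,s) for p in cv2.boxPoints(r)]);print(P.round(4).tolist(),P.mean(0),np.linalg.norm(P-np.roll(P,-1,0),axis=1))
e=P-np.roll(P,-1,0);print(np.degrees(np.arctan2(e[:,1],e[:,0])),s['position'],proj('wrist',(.4945,.2533,.0145),s),r)
st=bot.read_state();print(st['position'],st['opening'])
goal((.4945,.2515,.06),95.5)
E
```

```text
[[0.4693, 0.2731, 0.0145], [0.5147, 0.2777, 0.0145], [0.5194, 0.2377, 0.0145], [0.4725, 0.233, 0.0145]] [0.49396883 0.25535522 0.0145    ] [0.04556021 0.04029749 0.04707415 0.04023307]
[-174.19698251   96.7122122     5.7192173   -85.44240086] [0.49854741 0.25404359 0.15512769] [321.29857929 182.04635579] ((31.0, 30.0), (34.0, 40.0), 90.0)
[0.49763938 0.2537455  0.1535567 ] 0.02847589215786973
t 4.33 shift [-2.1 -4.3 93.5] turn [ 0.6 -0.1  0.4]
```

```bash
python3 -m jog '[[[0,0,20],[0,0,0],0],[[0,0,50],[0,0,0],0],[[0,0,80],[0,0,0],0],[[0,0,80],[0,0,0],0],[[0,0,80],[0,0,0],0],[[0,0,80],[0,0,0],0],[[0,0,80],[0,0,0],0],[[0,0,80],[0,0,0],0],[[0,0,80],[0,0,0],0],[[0,0,80],[0,0,0],0],[[0,0,80],[0,0,0],0]]'
python3 - <<'E'
from h import *
goal((.4943,.2520,.0055),95.5)
E
```

```text
time_s: 5.25
position: [0.4948, 0.2528, 0.0697]
tcp_rot: [[-0.102, 0.995, 0.001], [0.995, 0.102, 0.0], [0.0, 0.001, -1.0]]
force: [-0.3, -0.1, 0.1]
opening: 0.777
t 5.25 shift [-0.7 -0.6 64.2] turn [ 0.1 -0.   0.4]
```

```bash
python3 -m jog '[[[0,0,20],[0,0,0],0],[[0,0,50],[0,0,0],0],[[0,0,63],[0,0,0],0.2],[[0,0,64],[0,0,0],0.2],[[0,0,64],[0,0,0],0.2],[[0,0,64],[0,0,0],1],[[0,0,64],[0,0,0],1],[[0,0,64],[0,0,0],1],[[0,0,64],[0,0,0],1],[[0,0,64],[0,0,0],1],[[0,0,64],[0,0,0],1],[[0,0,64],[0,0,0],1]]'
python3 -m jog '[[[0,0,0],[0,0,0],1],[[0,0,0],[0,0,0],1],[[0,0,0],[0,0,0],1],[[0,0,0],[0,0,0],1]]'
```

```text
time_s: 6.25
position: [0.4945, 0.2527, 0.0052]
tcp_rot: [[-0.102, 0.995, 0.0], [0.995, 0.102, 0.0], [0.0, 0.0, -1.0]]
force: [0.3, -0.7, 0.1]
opening: 0.354
time_s: 6.58
position: [0.4944, 0.2527, 0.0049]
tcp_rot: [[-0.102, 0.995, -0.0], [0.995, 0.102, -0.0], [-0.0, -0.0, -1.0]]
force: [0.2, -1.0, -0.6]
opening: 0.059
```

```bash
python3 - <<'E'
from h import *
im,s=cap('wrist','w4');a,_=cap('scene','s4');b,_=cap('side','d4')
R=lambda im,x,y,w,h,k:cv2.resize(im[y:y+h,x:x+w],None,fx=k,fy=k,interpolation=cv2.INTER_CUBIC)
C=np.hstack([R(a,240,220,100,100,4),R(b,260,240,100,100,4)])
cv2.imwrite('pics/c4.png',C[:,:,::-1])
print(proj('scene',s['position']),proj('side',s['position']),proj('wrist',s['position'],s))
E
```

```text
[282.39765143 281.54450503] [309.75058485 291.45998932] [326.35603682 226.19413284]
```

View pics/c4.png

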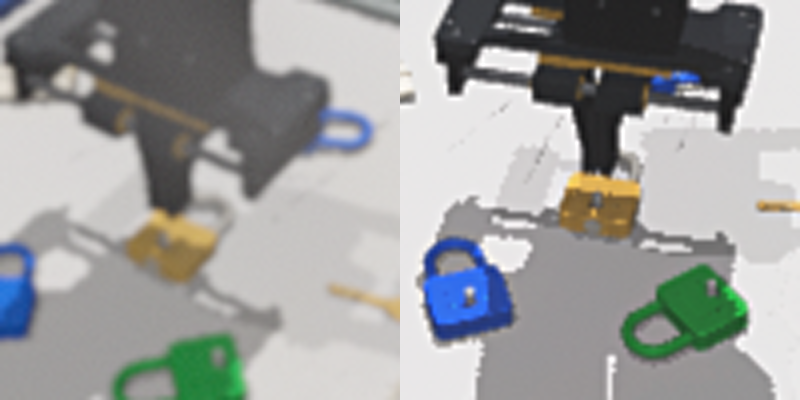

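View pics/w4.png

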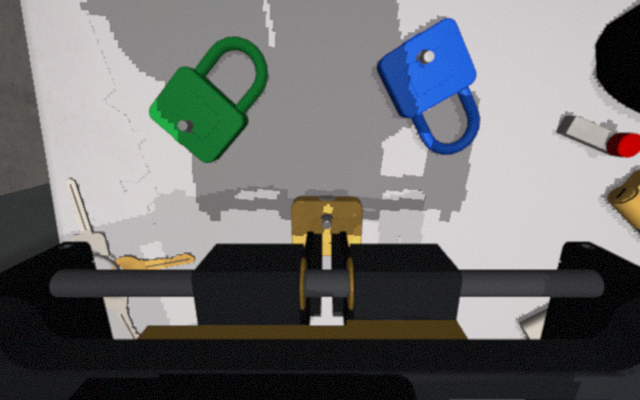

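The fingers shut above the padlock. In both views the visible fingertips end at about side (309.5,283.7) and scene (282.5,273), above the projected TCP. So the real finger ends look shorter than the nominal TCP. I'll work out by how much.

```bash
python3 - <<'E'
from h import *
p=bot.read_state()['position']
for dz in(0,.01,.02,.03,.035):
    q=p+[0,0,dz];print(dz,proj('scene',q).round(1),proj('side',q).round(1))
print(tri(ray('scene',(282.5,273)),ray('side',(309.5,283.7))),p)
def tip(im,n):pass
R=lambda im,x,y,w,h,k:cv2.resize(im[y:y+h,x:x+w],None,fx=k,fy=k,interpolation=cv2.INTER_NEAREST)
a=cv2.imread('pics/s4.png');b=cv2.imread('pics/d4.png')
for im,u,rows in((a,282,range(262,286)),(b,309,range(274,296))):print([(r,im[r,u].tolist()) for r in rows if r%2==0])
E
```

```text
0 [282.4 281.5] [309.7 291.5]
0.01 [282.2 278.6] [309.8 288.5]
0.02 [282.1 275.6] [309.8 285.6]
0.03 [281.9 272.6] [309.8 282.6]
0.035 [281.8 271.1] [309.8 281.1]
[0.49666158 0.24838597 0.02810818] [0.49436998 0.25266105 0.00492238]
[(262, [69, 70, 73]), (264, [69, 68, 71]), (266, [68, 68, 70]), (268, [62, 64, 65]), (270, [59, 58, 60]), (272, [59, 61, 65]), (274, [77, 122, 146]), (276, [100, 169, 200]), (278, [106, 160, 186]), (280, [102, 132, 150]), (282, [76, 110, 129]), (284, [68, 117, 141])]
[(274, [40, 39, 40]), (276, [40, 40, 41]), (278, [39, 38, 40]), (280, [39, 38, 39]), (282, [90, 84, 84]), (284, [105, 195, 240]), (286, [89, 177, 223]), (288, [109, 108, 111]), (290, [113, 111, 110]), (292, [61, 95, 120]), (294, [62, 112, 143])]
```

Triangulation puts the finger ends about 23 mm above the nominal TCP, which fits their closing clear over the padlock. I'll open, then descend in small steps while watching the force.

```bash
python3 -m jog '[[[0,0,0],[0,0,0],0],[[0,0,0],[0,0,0],0],[[0,0,0],[0,0,0],0],[[0,0,0],[0,0,0],0],[[0,0,0],[0,0,0],0],[[0,0,0],[0,0,0],0],[[0,0,0],[0,0,0],0],[[0,0,0],[0,0,0],0.1],[[0,0,0],[0,0,0],0.1],[[0,0,0],[0,0,0],0.1],[[0,0,5],[0,0,0],0.1],[[0,0,8],[0,0,0],0.1]]'
python3 -m jog '[[[0,0,2],[0,0,0],0.1],[[0,0,4],[0,0,0],0.1],[[0,0,4],[0,0,0],0.1]]'
python3 - <<'E'
from h import *
p=bot.read_state();print(p['position'],p['opening'])
a,_=cap('scene','s5');b,_=cap('side','d5')
R=lambda im,x,y,w,h,k:cv2.resize(im[y:y+h,x:x+w],None,fx=k,fy=k,interpolation=cv2.INTER_CUBIC)
C=np.hstack([R(a,240,230,80,80,5),R(b,270,240,80,80,5)])
cv2.imwrite('pics/c5.png',C[:,:,::-1])
E
```

```text
time_s: 7.73
position: [0.4944, 0.2527, -0.0034]
tcp_rot: [[-0.102, 0.995, 0.0], [0.995, 0.102, 0.0], [0.0, 0.0, -1.0]]
force: [-0.2, 0.0, -0.6]
opening: 0.836
time_s: 7.98
position: [0.494, 0.2525, -0.0077]
tcp_rot: [[-0.102, 0.995, -0.001], [0.995, 0.102, -0.0], [-0.0, -0.001, -1.0]]
force: [-0.2, -0.5, 0.0]
opening: 0.897
[ 0.49396968  0.2525472  -0.00766312] 0.8971638270910723
```

View pics/c5.png

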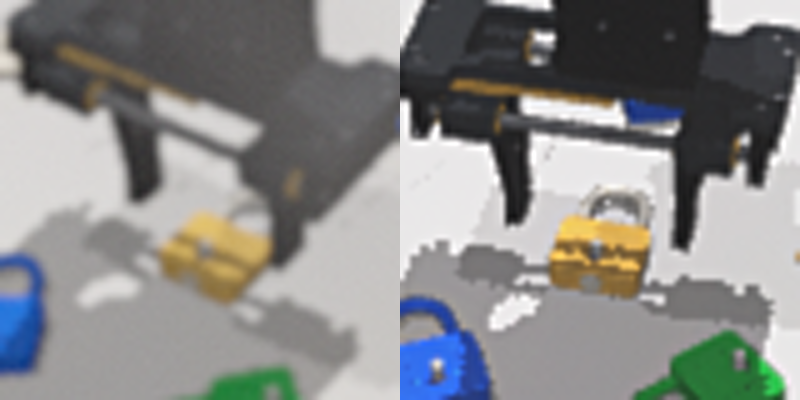

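The crop shows the tips beside the padlock but still above the table: side (293,285) and (326.6,289.6), scene (268,270) and (297,283.4).

```bash
python3 - <<'E'
from h import *
l=tri(ray('scene',(268,270)),ray('side',(293,285)));r=tri(ray('scene',(297,283.4)),ray('side',(326.6,289.6)));print(l,r,(l+r)/2,np.linalg.norm(l-r))
T=np.linalg.inv(np.array(vision.camera_info('wrist')['mount']))
E
```

```text
[0.53863957 0.25766356 0.02052995] [0.45125051 0.24600114 0.01847272] [0.49494504 0.25183235 0.01950133] 0.08818782209292844
```

Tip offset is about 25 mm, and sideways it is as expected. I'll descend another 11 mm in steps.

```bash
python3 -m jog '[[[0,0,4],[0,0,0],0.1],[[0,0,7],[0,0,0],0.1],[[0,0,7],[0,0,0],0.1]]'; python3 -m jog '[[[0,0,2],[0,0,0],0.1],[[0,0,4],[0,0,0],0.1],[[0,0,4],[0,0,0],0.1]]'; python3 -m jog '[[[0,0,0],[0,0,0],1],[[0,0,0],[0,0,0],1],[[0,0,0],[0,0,0],1],[[0,0,0],[0,0,0],1],[[0,0,0],[0,0,0],1],[[0,0,0],[0,0,0],1],[[0,0,0],[0,0,0],1],[[0,0,0],[0,0,0],1],[[0,0,0],[0,0,0],1]]'
```

```text
time_s: 8.33
position: [0.494, 0.2525, -0.0146]
tcp_rot: [[-0.102, 0.995, -0.001], [0.995, 0.102, -0.0], [-0.0, -0.001, -1.0]]
force: [-0.5, -0.7, -0.3]
opening: 0.898
time_s: 8.58
position: [0.4942, 0.2526, -0.0184]
tcp_rot: [[-0.102, 0.995, -0.001], [0.995, 0.102, -0.0], [-0.0, -0.001, -1.0]]
force: [-0.1, 0.7, -0.8]
opening: 0.902
time_s: 9.33
position: [0.4944, 0.2527, -0.018]
tcp_rot: [[-0.102, 0.995, -0.0], [0.995, 0.102, -0.0], [-0.0, -0.0, -1.0]]
force: [0.3, -0.1, 0.7]
opening: 0.3
```

The opening has gone below 48 mm again, so the tips are still above the padlock's 14.5 mm top and the offset must be over about 33 mm. The wrist-view scale also gave 31–37 mm. I'll open at once to spare the pin, and go lower.

```bash
python3 -m jog '[[[0,0,0],[0,0,0],0.1],[[0,0,0],[0,0,0],0.1],[[0,0,0],[0,0,0],0.1],[[0,0,0],[0,0,0],0.1],[[0,0,0],[0,0,0],0.1],[[0,0,0],[0,0,0],0.1],[[0,0,0],[0,0,0],0.1],[[0,0,0],[0,0,0],0.1],[[0,0,3],[0,0,0],0.1],[[0,0,7],[0,0,0],0.1],[[0,0,7],[0,0,0],0.1]]'; python3 -m jog '[[[0,0,2],[0,0,0],0.1],[[0,0,3],[0,0,0],0.1],[[0,0,3],[0,0,0],0.1]]'
python3 - <<'E'
from h import *
im,s=cap('wrist','w5');a,_=cap('scene','s6');b,_=cap('side','d6');print(s['position'],s['opening'],s['force'])
for n,f in(('scene',a),('side',b)):
    m=cv2.inRange(cv2.cvtColor(f,cv2.COLOR_RGB2HSV),(12,90,80),(28,255,255))[265:305]
    k,l,st,c=cv2.connectedComponentsWithStats(m);print(n,[(st[i].tolist(),c[i].round(1).tolist()) for i in range(1,k) if st[i][4]>60])
R=lambda im,x,y,w,h,k:cv2.resize(im[y:y+h,x:x+w],None,fx=k,fy=k,interpolation=cv2.INTER_CUBIC)
C=np.hstack([R(a,240,230,80,80,5),R(b,270,240,80,80,5)])
cv2.imwrite('pics/c6.png',C[:,:,::-1])
E
```

```text
time_s: 10.25
position: [0.4938, 0.2525, -0.0258]
tcp_rot: [[-0.102, 0.995, -0.001], [0.995, 0.102, -0.0], [-0.0, -0.001, -1.0]]
force: [0.3, -0.3, 0.4]
opening: 0.894
time_s: 10.5
position: [0.4942, 0.2526, -0.0284]
tcp_rot: [[-0.102, 0.995, -0.001], [0.995, 0.102, -0.0], [-0.0, -0.001, -1.0]]
force: [0.6, 0.8, 0.2]
opening: 0.9
[ 0.49420827  0.25260622 -0.02835281] 0.8998864175619066 [0.55000211 0.79240051 0.17258954]
scene [([272, 8, 23, 18, 235], [283.2, 15.9])]
side [([214, 4, 22, 22, 227], [224.7, 14.8]), ([300, 18, 20, 16, 233], [309.4, 25.5]), ([349, 24, 24, 6, 61], [363.4, 26.3])]
```

View pics/c6.png

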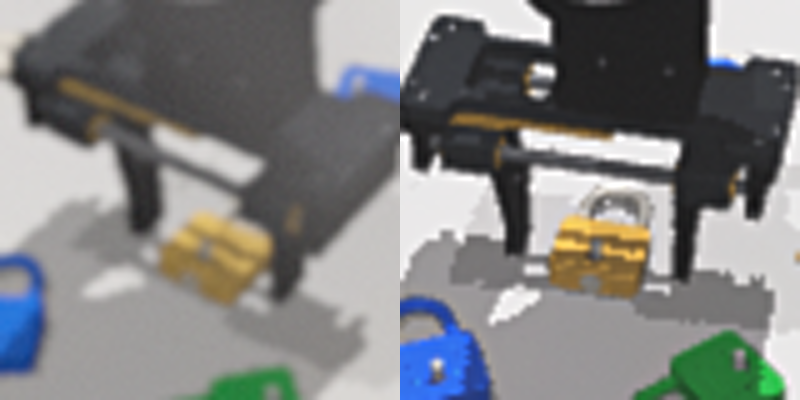

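The fingers now straddle the body, which hasn't moved (side centre 309.4,290.5 as before). I'll check the tips' height.

```bash
python3 - <<'E'
from h import *
print(tri(ray('scene',(269,277)),ray('side',(293,291.4))),tri(ray('scene',(296.6,290)),ray('side',(326.6,296))))
for q in((.5355,.257),(.4525,.248)):
    for z in(0,.01,.02):print(q,z,proj('scene',(*q,z)).round(1),proj('side',(*q,z)).round(1))
E
python3 -m jog '[[[0,0,0],[0,0,0],1],[[0,0,0],[0,0,0],1],[[0,0,0],[0,0,0],1],[[0,0,0],[0,0,0],1],[[0,0,0],[0,0,0],1],[[0,0,0],[0,0,0],1],[[0,0,0],[0,0,0],1]]'
```

```text
[ 0.5401346   0.25463488 -0.00551957] [0.4496505  0.25002297 0.00046606]
(0.5355, 0.257) 0 [269.5 276.9] [294.3 290.6]
(0.5355, 0.257) 0.01 [269.3 274. ] [294.2 287.7]
(0.5355, 0.257) 0.02 [269.  271.1] [294.1 284.7]
(0.4525, 0.248) 0 [296.3 289.3] [325.7 295.2]
(0.4525, 0.248) 0.01 [296.2 286.4] [325.8 292.3]
(0.4525, 0.248) 0.02 [296.1 283.4] [325.9 289.4]
time_s: 11.23
position: [0.4944, 0.2527, -0.028]
tcp_rot: [[-0.102, 0.995, 0.0], [0.995, 0.102, 0.0], [0.0, 0.0, -1.0]]
force: [0.6, -0.1, 0.2]
opening: 0.542
```

```bash
python3 -m jog '[[[0,0,0],[0,0,0],1],[[0,0,0],[0,0,0],1],[[0,0,0],[0,0,0],1],[[0,0,0],[0,0,0],1]]'; python3 -m jog '[[[0,0,-10],[0,0,0],1],[[0,0,-20],[0,0,0],1],[[0,0,-30],[0,0,0],1],[[0,0,-30],[0,0,0],1],[[0,0,-30],[0,0,0],1]]'
python3 - <<'E'
from h import *
im,s=cap('wrist','w7');a,_=cap('scene','s7');b,_=cap('side','d7');print(s['position'],s['opening'],s['force'])
for n,f in(('scene',a),('side',b)):
    m=cv2.inRange(cv2.cvtColor(f,cv2.COLOR_RGB2HSV),(12,90,80),(28,255,255))[255:305]
    k,l,st,c=cv2.connectedComponentsWithStats(m);print(n,[(st[i].tolist(),(c[i]+[0,255]).round(1).tolist()) for i in range(1,k) if st[i][4]>60])
E
```

```text
time_s: 11.57
position: [0.4944, 0.2527, -0.028]
tcp_rot: [[-0.102, 0.995, -0.0], [0.995, 0.102, -0.0], [-0.0, -0.0, -1.0]]
force: [-0.1, -0.1, 0.9]
opening: 0.548
time_s: 11.98
position: [0.4952, 0.2529, 0.0032]
tcp_rot: [[-0.102, 0.995, 0.002], [0.995, 0.102, 0.001], [0.0, 0.002, -1.0]]
force: [0.8, 0.2, -3.2]
opening: 0.547
[0.49524167 0.25293748 0.00316003] 0.5472481226061708 [ 0.82584767  0.23447571 -3.20856001]
scene [([272, 9, 17, 17, 193], [280.5, 271.4])]
side [([214, 14, 22, 22, 227], [224.7, 279.8]), ([300, 20, 19, 16, 227], [309.3, 281.7])]
```

The padlock is held: opening 0.547 is 47.6 mm, it rose with the hand, and the weight shows. Before placing I check, without spending a view, whether anything solid hangs below the wrist camera's lens, because it will pass near the button.

```bash
python3 - <<'E'
from h import *
s=bot.read_state();M=np.array(vision.camera_info('wrist')['mount']);R=np.array(s['tcp_rot'])
W=lambda t:s['position']+R@np.array(t)
for n in('side','scene'):
    im=cv2.imread('pics/%s7.png'%('d' if n=='side' else 's'),0)
    u,v=proj(n,W(M[:3,3])).round().astype(int);print(n,'lens',u,v,'tcp',proj(n,s['position']).round(),'grasp bottoms', [proj(n,W((.0375*a,.095*b,-.07))).round().tolist() for a in(-1,1) for b in(-1,1)])
    for r in range(v-24,v+60,3):print(r,''.join('#' if im[r,c]<75 else '+' if im[r,c]<140 else '.' for c in range(u-50,u+50,2)))
print(s['joint_positions'].round(1))
E
```

```text
side lens 302 249 tcp [310. 292.] grasp bottoms [[350.0, 267.0], [278.0, 257.0], [345.0, 287.0], [269.0, 276.0]]
225 .............++++++++##++########++######++++++...
228 ......................####+++.+++########++.......
231 .......................#################+.........
234 ............+###+.......################..........
237 ............+#####+.....+###############..........
240 ...........#############################..........
243 ..........#######...####################++..#####.
246 .........++#####+++##############################+
249 .........########################################.
252 .........######++################################.
255 .........#####...+++++++++######################+.
258 ..........####++########.......+++##############..
261 ..........##+...######+++++....+#########+#####+..
264 ....++.....+....+########.++++##########....###...
267 +....................+###........+#####++#####+...
270 ......................###....+++++###+#.....##....
273 ......................###........+##........#+....
276 ......................+##.........##............
[... 1538 characters left out ...]
++++++++
259 ....+++........................+##+...++++++++++++
262 ...............................+##+....+++++++++++
265 ..+#............................##+......+#++..+++
268 ..++............................#+...+...+##+..+++
271 .................................+++++..+###+.....
274 .................................+++++++++#+......
277 .............................+.....++++++++.......
280 ..................++........+++++..+++++..........
283 ...............++++++.........++++++++++..........
286 ..............++...++............+++++++++........
289 .............++++++++.................+++++.......
292 ............++++++++#+...................+++++....
[15.5 40.9 99.9 -0.  39.2  9.7]
```

The silhouette doesn't settle it, so I'll lower in small steps with force checks. Next I measure the held padlock's flat end in the tool frame from the last wrist picture, then go above the nest.

```bash
python3 - <<'E'
from h import *
im=cv2.imread('pics/w7.png');hsv=cv2.cvtColor(im,cv2.COLOR_BGR2HSV)
m=cv2.inRange(hsv,(12,100,60),(30,255,255))[150:260,270:390]
c=max(cv2.findContours(m,0,2)[0],key=cv2.contourArea);x,y,w,h=cv2.boundingRect(c);print('box',x+270,y+150,w,h)
I=dict(position=np.zeros(3),tcp_rot=np.eye(3))
rows=[int(np.argmax(m[:,u-270]>0))+150 for u in(300,310,318,334,342,350)];print(rows)
for z in(-.028,-.0425):print(z,[onz('wrist',(u,r-.5),z,I).round(4).tolist() for u,r in zip((300,310,318,334,342,350),rows)])
g=cv2.cvtColor(im,cv2.COLOR_BGR2GRAY)
for r in range(190,226,2):print(r,hsv[r,312:340:2,1].tolist())
goal((.567,-.0841,.10),9)
E
```

```text
box 284 211 86 49
[212, 212, 217, 217, 212, 212]
-0.028 [[0.0205, -0.0159, -0.028], [0.0205, -0.0098, -0.028], [0.0173, -0.0051, -0.028], [0.0173, 0.0046, -0.028], [0.0205, 0.0094, -0.028], [0.0205, 0.0142, -0.028]]
-0.0425 [[0.0254, -0.0145, -0.0425], [0.0254, -0.009, -0.0425], [0.0225, -0.0047, -0.0425], [0.0225, 0.0042, -0.0425], [0.0254, 0.0085, -0.0425], [0.0254, 0.0129, -0.0425]]
190 [10, 8, 7, 3, 5, 7, 3, 2, 5, 3, 7, 7, 5, 7]
192 [5, 8, 2, 7, 11, 8, 7, 5, 8, 8, 3, 7, 3, 10]
194 [3, 5, 8, 7, 5, 7, 5, 3, 6, 5, 6, 5, 4, 6]
196 [8, 5, 5, 5, 8, 7, 10, 7, 2, 2, 3, 3, 4, 6]
198 [9, 3, 8, 7, 7, 5, 6, 8, 8, 8, 6, 6, 6, 4]
200 [4, 12, 8, 6, 4, 4, 6, 6, 4, 6, 6, 4, 6, 8]
202 [4, 6, 10, 6, 6, 12, 10, 4, 6, 8, 2, 12, 4, 4]
204 [8, 2, 6, 6, 2, 6, 4, 6, 4, 6, 6, 4, 8, 6]
206 [10, 4, 12, 8, 6, 6, 4, 8, 4, 8, 6, 2, 10, 4]
208 [2, 6, 10, 10, 4, 6, 6, 4, 6, 10, 4, 6, 6, 4]
210 [18, 28, 26, 18, 19, 15, 14, 19, 21, 19, 17, 11, 12, 10]
212 [155, 169, 108, 37, 31, 21, 19, 16, 28, 26, 13, 25, 50, 127]
214 [148, 159, 94, 21, 26, 22, 20, 23, 33, 23, 18, 23, 35, 145]
216 [158, 169, 155, 87, 40, 32, 33, 33, 32, 28, 30, 62, 116, 174]
218 [157, 162, 164, 166, 150, 140, 142, 131, 130, 139, 144, 162, 155, 171]
220 [159, 161, 161, 161, 164, 165, 160, 160, 160, 161, 165, 163, 158, 162]
222 [172, 161, 165, 160, 160, 152, 155, 159, 157, 159, 166, 160, 157, 161]
224 [164, 163, 162, 164, 159, 149, 151, 156, 163, 152, 160, 160, 166, 160]
t 12.13 shift [-342.4   38.1  -98.1] turn [-0.   0.  86.9]
```

Flat end is at tool x ≈ +21 mm, underside at TCP +28 mm. I aim the TCP at (.5684,-.0839), so the flat end stops 3 mm short of the stop. I travel high.

```bash
python3 -m jog '[[[0,0,-40],[0,0,0],1],[[0,0,-80],[0,0,0],1],[[0,0,-120],[0,0,0],1],[[-40,5,-157],[0,0,7],1],[[-80,10,-157],[0,0,14],1],[[-120,15,-157],[0,0,21],1],[[-160,20,-157],[0,0,28],1],[[-200,24,-157],[0,0,35],1],[[-235,28,-157],[0,0,42],1],[[-265,32,-157],[0,0,49],1],[[-290,36,-157],[0,0,56],1],[[-310,38,-157],[0,0,63],1]]'
python3 - <<'E'
from h import *
goal((.5684,-.0839,.16),9)
E
```

```text
time_s: 13.13
position: [0.5639, -0.0544, 0.1583]
tcp_rot: [[0.844, 0.536, -0.001], [0.536, -0.844, -0.0], [-0.001, -0.0, -1.0]]
force: [0.0, 0.8, -2.2]
opening: 0.542
t 13.13 shift [-12.   27.3  -1.7] turn [-0.   0.  23.4]
```

```bash
python3 -m jog '[[[-12,28,0],[0,0,7],1],[[-12,28,0],[0,0,14],1],[[-12,28,0],[0,0,21],1],[[-12,28,0],[0,0,23.4],1],[[-12,28,0],[0,0,23.4],1],[[-12,28,0],[0,0,23.4],1],[[-12,28,0],[0,0,23.4],1]]'
python3 - <<'E'
from h import *
goal((.5684,-.0839,.025),9)
im,s=cap('wrist','w8');print(s['position'],s['joint_positions'])
print([proj('wrist',p,s).round(1).tolist() for p in((.5921,-.0801,.031),(.662,-.069,.178),(.588,-.0545,.031),(.5962,-.1056,.031))])
E
```

```text
time_s: 13.72
position: [0.5685, -0.0816, 0.1585]
tcp_rot: [[0.986, 0.166, -0.001], [0.166, -0.986, 0.0], [-0.001, -0.001, -1.0]]
force: [-0.3, -0.1, -3.6]
opening: 0.542
t 13.72 shift [ -0.3   2.3 133.5] turn [-0.   0.1  0.5]
[ 0.56849058 -0.08159614  0.15854896] [-1.93109284e+01  2.83493109e+01  9.11667741e+01 -1.68210707e-03
  6.05462099e+01  6.11616314e+01]
[[328.8, 162.8], [332.4, 80.3], [305.1, 162.6], [352.4, 163.0]]
```

```bash
python3 -m jog '[[[0,2.3,30],[0,0,0.5],1],[[0,2.3,65],[0,0,0.5],1],[[0,2.3,100],[0,0,0.5],1],[[0,2.3,125],[0,0,0.5],1],[[0,2.3,133],[0,0,0.5],1],[[0,2.3,133],[0,0,0.5],1],[[0,2.3,133],[0,0,0.5],1]]'
python3 -m jog '[[[0,0,4],[0,0,0],1],[[0,0,8],[0,0,0],1],[[0,0,8],[0,0,0],1]]'
python3 -m jog '[[[0,0,4],[0,0,0],1],[[0,0,8],[0,0,0],1],[[0,0,8],[0,0,0],1]]'
python3 - <<'E'
from h import *
goal((.5684,-.0839,.005),9)
im,s=cap('wrist','w9')
a=cv2.imread('pics/w9.png')[100:260,220:440];a=cv2.resize(a,None,fx=3.6,fy=3.6,interpolation=cv2.INTER_CUBIC);cv2.imwrite('pics/c9.png',a)
E
```

```text
time_s: 14.35
position: [0.5701, -0.0843, 0.0265]
tcp_rot: [[0.988, 0.156, 0.001], [0.156, -0.988, -0.0], [0.001, 0.0, -1.0]]
force: [1.0, -0.2, -1.9]
opening: 0.547
time_s: 14.6
position: [0.5699, -0.0843, 0.0187]
tcp_rot: [[0.988, 0.156, 0.002], [0.156, -0.988, -0.001], [0.001, 0.001, -1.0]]
force: [0.6, -0.8, -2.6]
opening: 0.549
time_s: 14.85
position: [0.5689, -0.084, 0.0095]
tcp_rot: [[0.988, 0.156, -0.001], [0.156, -0.988, 0.0], [-0.001, -0.0, -1.0]]
force: [0.2, -0.7, -2.0]
opening: 0.546
t 14.85 shift [-0.5 -0.2  4.5] turn [-0.  0. -0.]
```

```bash
python3 -m jog '[[[0,0,3],[0,0,0],1],[[0,0,6],[0,0,0],1],[[0,0,6],[0,0,0],1]]'
python3 -m jog '[[[0,0,2],[0,0,0],1],[[0,0,4],[0,0,0],1],[[0,0,4],[0,0,0],1]]'
python3 - <<'E'
from h import *
goal((.5684,-.0839,-.0035),9)
E
```

```text
time_s: 15.15
position: [0.5689, -0.084, 0.0033]
tcp_rot: [[0.988, 0.156, -0.001], [0.156, -0.988, 0.0], [-0.001, -0.001, -1.0]]
force: [-0.1, 0.8, -3.3]
opening: 0.546
time_s: 15.4
position: [0.569, -0.084, -0.0005]
tcp_rot: [[0.988, 0.156, -0.001], [0.156, -0.988, 0.0], [-0.001, -0.0, -1.0]]
force: [0.2, -1.0, -2.1]
opening: 0.542
t 15.4 shift [-0.6 -0.2  3. ] turn [-0.  0. -0.]
```

```bash
python3 -m jog '[[[0,0,1],[0,0,0],1],[[0,0,2],[0,0,0],1],[[0,0,2],[0,0,0],1]]'
python3 -m jog '[[[0,0,1],[0,0,0],1],[[0,0,1.5],[0,0,0],1],[[0,0,1.5],[0,0,0],1]]'
```

```text
time_s: 15.65
position: [0.5692, -0.0841, -0.0022]
tcp_rot: [[0.988, 0.156, -0.0], [0.156, -0.988, 0.0], [-0.0, -0.0, -1.0]]
force: [-0.3, 0.5, -2.7]
opening: 0.547
time_s: 15.9
position: [0.5692, -0.0841, -0.0036]
tcp_rot: [[0.988, 0.156, -0.0], [0.156, -0.988, 0.0], [-0.0, -0.0, -1.0]]
force: [-0.1, -0.2, -3.2]
opening: 0.541
```

Near the floor with no contact so far. I slide forward to feel the back stop.

```bash
python3 -m jog '[[[1,0,0],[0,0,0],1],[[2,0,0],[0,0,0],1],[[2,0,0],[0,0,0],1]]'; python3 -m jog '[[[1,0,0],[0,0,0],1],[[2,0,0],[0,0,0],1],[[2,0,0],[0,0,0],1]]';  python3 -m jog '[[[1,0,0],[0,0,0],1],[[1,0,1],[0,0,0],1],[[1,0,1],[0,0,0],1]]'
```

```text
time_s: 16.15
position: [0.5706, -0.0838, -0.0036]
tcp_rot: [[0.988, 0.156, -0.002], [0.156, -0.988, 0.0], [-0.002, -0.0, -1.0]]
force: [-1.2, -1.3, -1.3]
opening: 0.548
time_s: 16.4
position: [0.5727, -0.0834, -0.0037]
tcp_rot: [[0.988, 0.156, -0.001], [0.156, -0.988, 0.0], [-0.001, -0.0, -1.0]]
force: [-3.2, -0.8, -1.7]
opening: 0.549
time_s: 16.65
position: [0.5747, -0.0832, -0.004]
tcp_rot: [[0.988, 0.156, 0.001], [0.156, -0.988, 0.0], [0.001, 0.0, -1.0]]
force: [-2.5, -0.4, 2.3]
opening: 0.545
```

Stop felt (≈3 N, the slide's friction) and floor felt (+z force). Release and rise.

```bash
python3 -m jog '[[[0,0,0],[0,0,0],0.25],[[0,0,0],[0,0,0],0.25],[[0,0,0],[0,0,0],0.25],[[0,0,0],[0,0,0],0.25],[[0,0,-2],[0,0,0],0.25],[[0,0,-10],[0,0,0],0.25],[[0,0,-30],[0,0,0],0.25],[[0,0,-65],[0,0,0],0.25],[[0,0,-105],[0,0,0],0.5],[[0,0,-145],[0,0,0],0.7],[[-20,0,-180],[0,0,0],1],[[-30,0,-195],[0,0,0],1]]'
python3 -m jog '[[[0,0,0],[0,0,0],1],[[0,0,0],[0,0,0],1],[[0,0,0],[0,0,0],1]]'
python3 - <<'E'
from h import *
import json
im,s=cap('wrist','w10');json.dump({k:np.array(s[k]).tolist() for k in('position','tcp_rot')},open('w10.json','w'));print(s['position'],s['opening'],s['force'])
hsv=cv2.cvtColor(im,cv2.COLOR_RGB2HSV);m=cv2.inRange(hsv,(12,90,80),(30,255,255))
k,l,st,c=cv2.connectedComponentsWithStats(m)
for i in range(1,k):
    if st[i][4]>300 and 280<c[i][0]<370 and c[i][1]<250:
        r=cv2.minAreaRect(np.argwhere(l==i)[:,::-1].astype(np.float32));P=np.array([onz('wrist',p,.0385,s) for p in cv2.boxPoints(r)]);print(st[i],c[i],P.round(4).tolist(),P.mean(0))
        e=P-np.roll(P,-1,0);print(np.degrees(np.arctan2(e[:,1],e[:,0])).round(1),np.linalg.norm(e,axis=1))
C=cv2.resize(im[100:260,220:440],None,fx=3.6,fy=3.6,interpolation=cv2.INTER_CUBIC);cv2.imwrite('pics/c10.png',C[:,:,::-1])
E
```

```text
time_s: 17.65
position: [0.546, -0.0885, 0.1957]
tcp_rot: [[0.988, 0.156, 0.007], [0.156, -0.988, -0.003], [0.007, 0.004, -1.0]]
force: [0.1, -0.3, 1.0]
opening: 0.53
time_s: 17.9
position: [0.5442, -0.0876, 0.1895]
tcp_rot: [[0.988, 0.155, -0.001], [0.155, -0.988, 0.001], [-0.001, -0.001, -1.0]]
force: [0.4, -0.5, -0.5]
opening: 0.31
[ 0.54416204 -0.08763039  0.18950714] 0.31014888850935307 [ 0.35831012 -0.47573261 -0.53460846]
[ 307  134   42   36 1361] [326.96987509 151.31667891] [[0.5927, -0.0572, 0.0385], [0.6, -0.1035, 0.0385], [0.5602, -0.1106, 0.0385], [0.5526, -0.0628, 0.0385]] [ 0.57635392 -0.08354355  0.0385    ]
[  99.    10.2  -81.  -172.1] [0.04683369 0.04047735 0.04841054 0.04048148]
```

View pics/c10.png

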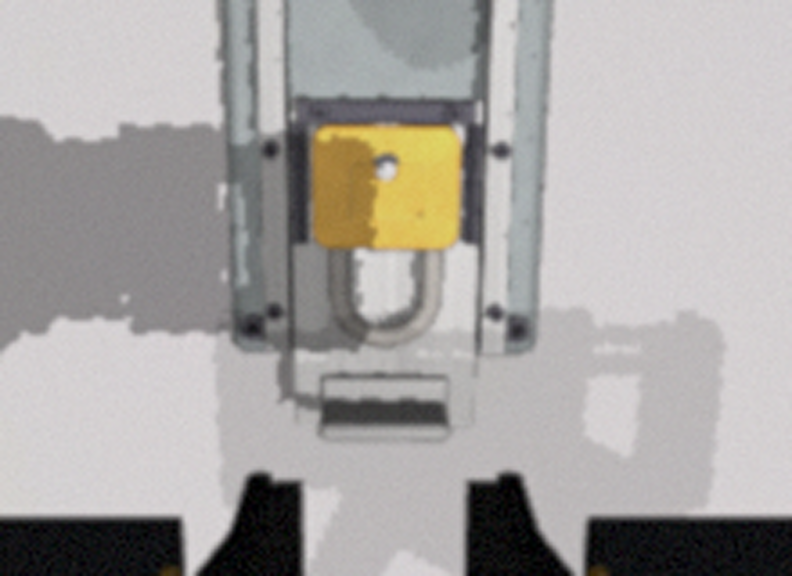

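This is the 12th and last picture. The padlock sits between the rails with its flat end against the stop, pin at crop (386,165), shackle to the front, and the plate at crop y≈377–437. Next I go with shut fingers in front of the plate.

```bash
python3 - <<'E'
from h import *
import json
s=json.load(open('w10.json'))
print('plate front top',onz('wrist',(220+383/3.6,100+436/3.6),.055,s),'pin',onz('wrist',(220+386/3.6,100+165/3.6),.047,s))
goal((.455,-.102,.003),9)
E
```

```text
plate front top [ 0.49753312 -0.0947401   0.055     ] pin [ 0.58399747 -0.08198463  0.047     ]
t 17.95 shift [-89.7   0.7 186.1] turn [-0.1  0.1 -0. ]
```

```bash
python3 -m jog '[[[-40,0,10],[0,0,0],1],[[-80,0,20],[0,0,0],1],[[-90,0.5,55],[0,0,0],1],[[-90,0.5,95],[0,0,0],1],[[-90,0.5,135],[0,0,0],1],[[-90,0.5,165],[0,0,0],1],[[-90,0.5,186],[0,0,0],1],[[-90,0.5,186],[0,0,0],1],[[-90,0.5,186],[0,0,0],1]]'
python3 -m jog '[[[10,0,0],[0,0,0],1],[[20,0,0],[0,0,0],1],[[27,0,0],[0,0,0],1],[[34,0,0],[0,0,0],1],[[40,0,0],[0,0,0],1],[[40,0,0],[0,0,0],1]]'
python3 - <<'E'
from h import *
goal((.5751,-.0828,.003),9)
E
```

```text
time_s: 18.7
position: [0.4544, -0.1017, 0.0024]
tcp_rot: [[0.988, 0.156, -0.005], [0.156, -0.988, 0.003], [-0.005, -0.003, -1.0]]
force: [-0.1, -0.4, -0.5]
opening: 0.007
time_s: 19.2
position: [0.4974, -0.0964, 0.0053]
tcp_rot: [[0.988, 0.156, 0.003], [0.156, -0.988, -0.001], [0.003, 0.001, -1.0]]
force: [-0.3, -0.9, 0.6]
opening: 0.005
t 19.2 shift [78.8 -1.3  2.5] turn [ 0.1 -0.2 -0. ]
```

```bash
python3 -m jog '[[[2,0,1],[0,0,0],1],[[4,0,2],[0,0,0],1],[[6,0,2],[0,0,0],1],[[6,0,2],[0,0,0],1]]'
python3 -m jog '[[[2,0,0],[0,0,0],1],[[5,0,0],[0,0,0],1],[[5,0,0],[0,0,0],1]]'
python3 - <<'E'
from h import *
im,s=cap('wrist','w11');a,_=cap('scene','s11');b,_=cap('side','d11')
hsv=cv2.cvtColor(im,cv2.COLOR_RGB2HSV);m=cv2.inRange(hsv,(12,90,80),(30,255,255))
k,l,st,c=cv2.connectedComponentsWithStats(m)
print(s['position'],s['force'],[(st[i].tolist(),c[i].round(1).tolist()) for i in range(1,k) if st[i][4]>300])
for n,f in(('scene',a),('side',b)):
    m=cv2.inRange(cv2.cvtColor(f,cv2.COLOR_RGB2HSV),(12,90,80),(28,255,255))
    k,l,st,c=cv2.connectedComponentsWithStats(m);print(n,[(st[i].tolist(),c[i].round(1).tolist()) for i in range(1,k) if 20<st[i][4]<600 and st[i][1]>150])
for z in(-.02,0,.02,.03):print(z,proj('scene',s['position']+[0,0,z]).round(1),proj('side',s['position']+[0,0,z]).round(1))
g=cv2.cvtColor(b,cv2.COLOR_RGB2GRAY)
for r in range(170,236,2):print(r,''.join('#' if v<60 else 'x' if v<100 else '+' if v<150 else '.' for v in g[r,300:380]))
E
```

```text
time_s: 19.53
position: [0.5006, -0.0949, 0.0022]
tcp_rot: [[0.988, 0.155, -0.001], [0.155, -0.988, 0.001], [-0.001, -0.001, -1.0]]
force: [-2.9, 0.6, 1.5]
opening: 0.002
time_s: 19.78
position: [0.5063, -0.0942, 0.0023]
tcp_rot: [[0.988, 0.155, -0.0], [0.155, -0.988, 0.001], [-0.0, -0.001, -1.0]]
force: [-3.3, 1.3, -0.1]
opening: 0.006
[ 0.50630535 -0.09423919  0.00226745] [-3.3254539   1.3492747  -0.09274492] [([278, 37, 98, 85, 7773], [325.9, 78.9])]
scene [([278, 151, 13, 4, 24], [284.0, 152.2]), ([372, 155, 9, 8, 53], [375.4, 158.0]), ([321, 164, 15, 9, 47], [327.9, 168.2]), ([321, 199, 16, 11, 117], [328.3, 203.6]), ([208, 240, 13, 22, 184], [214.2, 250.7]), ([336, 295, 7, 5, 23], [339.6, 296.7])]
side [([307, 155, 25, 18, 384], [318.4, 163.1]), ([265, 161, 4, 9, 29], [266.9, 165.0]), ([232, 164, 15, 16, 118], [240.1, 171.2]), ([282, 175, 6, 6, 23], [284.8, 178.1]), ([314, 177, 17, 12, 110], [322.2, 181.8]), ([57, 179, 8, 5, 22], [61.1, 181.0]), ([35, 192, 7, 5, 23], [38.7, 194.0]), ([305, 205, 14, 12, 123], [311.5, 210.5]), ([11, 206, 7, 6, 25], [14.1, 208.5]), ([214, 269, 22,
[... 2303 characters left out ...]
....................
220 xx+++++++++++x+++.........+++xxx+++xx++.....+++++...............................
222 +++++++++++++++x++xxxxx+x++++++++++x+x+.....+++++...............................
224 ...................+.++++xx+xx+xxxxxx++++++++++++++.............................
226 xxxxxxxxxx++++++++++.....+++++++xxxxx+++++++++++++..............................
228 ........+++++xxxxxxxxxxxxxxxx++++++xx+++++++++++++..............................
230 ........................++++++++++xx+++++++++++++...............................
232 .........................++++++++++++++++++++++++...............................
234 .......................++++++++++++++++++++++++++...............................
```

Contact: a steady 3.3 N, and the slide is moving. I push on, then slowly until the end stop.

```bash
python3 -m jog '[[[8,0,0],[0,0,0],1],[[16,0,0],[0,0,0],1],[[24,0,0],[0,0,0],1],[[32,0,0],[0,0,0],1],[[40,0,0],[0,0,0],1],[[48,0,0],[0,0,0],1],[[54,0,0],[0,0,0],1],[[58,0,0],[0,0,0],1],[[61,0,0],[0,0,0],1],[[61,0,0],[0,0,0],1]]'
python3 -m jog '[[[3,0,0],[0,0,0],1],[[6,0,0],[0,0,0],1],[[6,0,0],[0,0,0],1]]'
python3 -m jog '[[[2,0,0],[0,0,0],1],[[4,0,0],[0,0,0],1],[[4,0,0],[0,0,0],1]]'
```

```text
time_s: 20.77
position: [0.5634, -0.0855, 0.0023]
tcp_rot: [[0.987, 0.158, -0.007], [0.158, -0.988, -0.0], [-0.007, -0.001, -1.0]]
force: [-9.5, -4.1, 2.2]
opening: 0.006
time_s: 21.02
position: [0.5631, -0.0853, 0.0024]
tcp_rot: [[0.987, 0.159, -0.019], [0.159, -0.987, -0.001], [-0.019, -0.003, -1.0]]
force: [-19.7, -11.0, 11.0]
opening: 0.003
time_s: 21.27
position: [0.5628, -0.0853, 0.0024]
tcp_rot: [[0.987, 0.16, -0.027], [0.161, -0.987, -0.001], [-0.027, -0.004, -1.0]]
force: [-28.0, -14.9, 16.1]
opening: 0.005
```

It stopped short of the estimate with sideways and upward force, so something other than the slide may be touching. I back off and measure where the padlock is.

```bash
python3 -m jog '[[[-5,0,0],[0,0,0],1],[[-15,0,0],[0,0,0],1],[[-25,0,0],[0,0,0],1],[[-25,0,0],[0,0,0],1],[[-25,0,0],[0,0,0],1]]'
python3 - <<'E'
from h import *
im,s=cap('wrist','w12');a,_=cap('scene','s12');b,_=cap('side','d12');print(s['position'],s['force'])
hsv=cv2.cvtColor(im,cv2.COLOR_RGB2HSV);m=cv2.inRange(hsv,(12,90,60),(30,255,255))
k,l,st,c=cv2.connectedComponentsWithStats(m);print([(st[i].tolist(),c[i].round(1).tolist()) for i in range(1,k) if st[i][4]>200])
for n,f in(('scene',a),('side',b)):
    m=cv2.inRange(cv2.cvtColor(f,cv2.COLOR_RGB2HSV),(12,90,80),(28,255,255))
    k,l,st,c=cv2.connectedComponentsWithStats(m);print(n,[(st[i].tolist(),c[i].round(1).tolist()) for i in range(1,k) if 15<st[i][4]<300 and 180<st[i][1]<230 and 270<st[i][0]<350])
g=cv2.cvtColor(im,cv2.COLOR_RGB2GRAY)
for r in range(0,245,5):print('%3d'%r,''.join('#' if v<50 else 'x' if v<90 else '+' if v<140 else '-' if v<190 else '.' for v in g[r,240:410:2]),' ',''.join('G' if h[1]>110 and 12<h[0]<30 else ' ' for h in hsv[r,270:380:3]))
E
```

```text
time_s: 21.68
position: [0.5532, -0.0878, 0.003]
tcp_rot: [[0.988, 0.155, 0.003], [0.155, -0.988, -0.001], [0.003, 0.001, -1.0]]
force: [-0.3, -0.2, -0.6]
opening: 0.004
[ 0.55323414 -0.08782008  0.00295249] [-0.3481316  -0.19724545 -0.61508138]
[([267, 0, 114, 34, 2038], [323.9, 15.5]), ([277, 69, 96, 32, 1634], [325.6, 89.5]), ([614, 185, 26, 51, 770], [630.0, 213.0]), ([308, 259, 6, 51, 236], [310.1, 283.6]), ([340, 258, 6, 52, 231], [342.6, 284.7]), ([129, 320, 328, 19, 4423], [306.6, 330.4])]
scene [([344, 181, 6, 10, 26], [346.7, 185.3]), ([305, 194, 17, 11, 105], [312.9, 199.1])]
side [([287, 183, 10, 4, 20], [291.8, 184.5]), ([287, 204, 15, 11, 121], [294.1, 209.0])]
  0 +++xxxxxxxxxxxx+++++++++xxxxxxxxxxxxxxxxxxxxxxxxxxxxx+xx+++-----------+----------++++   GGGGGGG                      GGGGGGGG
  5 x++xxxxxxxxxxxxxx+++++++++++xxxxxx+++++++xx+++++++xxxxxx------------+++----------++++   GGGGGGGGG                  GGGGGGGGG 
 10 xxxxxxxxxxxxxxxxxxxx++++++++++++xxxxxxxxxxxxxxxxxxx+-------------+x+-----------++++++     GGGGGGGGGGG          GGGGGGGGGGGG  
 15 xxx++++xxxxxxxxxxxxxxx
[... 5237 characters left out ...]
+++xxxxxx#x++++++xxxxxxx--                                        
220 ++xxxxxxx+++++++xxxxxxxxxxxxxxxxxxxxxxxxxxxxx++++++++xxxxxxxxxxxxxxx#x++++++xxxxxx+--                                        
225 ++xx+x+xx+++++++xx++++x+xxxxxxxxxxxxxxxxxxx+++++++++---+xxxxxxxxxxxx#x++++++xx+++x+..                                        
230 +++xxxxx++++++++xxx++xxx+xxxxx+xxxxxxxxxx+x+++-+++++-+-++xxxxxxxxxxx#x+++++xx+++xx+--                                        
235 +++xxxxxxx++++++xxxxxxxxxxxxxxxxxxxx#######x#######x+-++xxxxxxxxxxxxx++++++xxxxxxx---                       G                
240 +++xxxxxxx++++++x#xxxxxxxxxxxxxxx+x########x########+-++xxxxxxxxxxxxx++++++xxxxxxx-..                       G
```

```bash
python3 - <<'E'
from h import *
s=bot.read_state();u=np.array([.9877,.1564,0])
f=onz('wrist',(325.5,100.5),.0385,s);n=f+.027*u;print(f,n,'remaining mm',((np.array([.662,-.069,0])-n)@u)*1e3)
h=onz('wrist',(325,152),.0277,s);print('shackle inner',h)
for r in(199,213,218):print('plate',r,onz('wrist',(326,r),.055,s),onz('wrist',(326,r),.024,s))
# check with scene/side: gold bbox shackle-side edges before/after push
for nme,c0,c1 in(('scene',(328.3,203.6),(312.9,199.1)),('side',(311.5,210.5),(294.1,209.0))):
    d=onz(nme,c1,.036)-onz(nme,c0,.036);print(nme,d,np.linalg.norm(d))
E
```

```text
[ 0.63522712 -0.07385787  0.0385    ] [ 0.66189502 -0.06963507  0.0385    ] remaining mm 0.20301314921167007
shackle inner [ 0.60768099 -0.07790835  0.0277    ]
plate 199 [ 0.58771055 -0.08165602  0.055     ] [ 0.57882577 -0.08307209  0.024     ]
plate 213 [ 0.58028847 -0.08283378  0.055     ] [ 0.56982962 -0.08449964  0.024     ]
plate 218 [ 0.57758757 -0.08326237  0.055     ] [ 0.56655593 -0.08501913  0.024     ]
scene [0.05545551 0.00911414 0.        ] 0.056199473857873716
side [0.05633376 0.00922073 0.        ] 0.057083394827794696
```

The wrist view puts the nest point 0.2 mm from the plunger axis, and both fixed cameras show a matching shift. So the slide is at its end stop. Next: rise, go over the button, and check the column's height for clearance.

```bash
python3 -m jog '[[[-3,0,-30],[0,0,0],1],[[-3,0,-70],[0,0,0],1],[[-3,0,-110],[0,0,0],1],[[-3,0,-150],[0,0,0],1],[[-3,0,-190],[0,0,0],1],[[30,0,-195],[0,0,0],1],[[65,0,-195],[0,0,0],1],[[95,0,-195],[0,0,0],1],[[110,0,-195],[0,0,0],1],[[110,0,-195],[0,0,0],1],[[110,0,-195],[0,0,0],1]]'
python3 - <<'E'
from h import *
for z in(.1,.13,.15):print(z,[proj('side',(x,y,z)).round(1).tolist() for x,y in((.70,-.063),(.73,-.058))])
goal((.662,-.0693,.150),9)
E
```

```text
time_s: 22.75
position: [0.6607, -0.0697, 0.1969]
tcp_rot: [[0.988, 0.157, -0.001], [0.157, -0.988, 0.0], [-0.001, -0.0, -1.0]]
force: [0.4, -0.2, -0.5]
opening: 0.011
0.1 [[279.9, 190.0], [270.6, 189.3]]
0.13 [[279.6, 181.7], [270.2, 181.0]]
0.15 [[279.4, 176.1], [269.9, 175.4]]
t 22.75 shift [ 1.4 -0.2 46.9] turn [-0.  0.  0.]
```

```bash
python3 -m jog '[[[1,0,15],[0,0,0],1],[[1,0,30],[0,0,0],1],[[1,0,40],[0,0,0],1],[[1,0,44],[0,0,0],1],[[1,0,44],[0,0,0],1]]'
python3 -m jog '[[[0,0,3],[0,0,0],1],[[0,0,6],[0,0,0],1],[[0,0,6],[0,0,0],1]]'
python3 -m jog '[[[0,0,3],[0,0,0],1],[[0,0,6],[0,0,0],1],[[0,0,6],[0,0,0],1]]'
```

```text
time_s: 23.17
position: [0.6596, -0.07, 0.1522]
tcp_rot: [[0.988, 0.155, -0.003], [0.155, -0.988, 0.001], [-0.003, -0.001, -1.0]]
force: [-0.4, -0.9, 0.6]
opening: 0.005
time_s: 23.42
position: [0.6612, -0.0702, 0.1476]
tcp_rot: [[0.988, 0.156, 0.0], [0.156, -0.988, -0.0], [0.0, 0.0, -1.0]]
force: [-0.1, 0.8, 0.5]
opening: 0.002
time_s: 23.67
position: [0.6618, -0.0703, 0.1419]
tcp_rot: [[0.988, 0.156, 0.001], [0.156, -0.988, -0.0], [0.001, 0.001, -1.0]]
force: [-0.0, 0.8, 4.1]
opening: 0.005
```

Contact at 4 N, as expected for the spring. I press on.

```bash
python3 -m jog '[[[0,0,4],[0,0,0],1],[[0,0,8],[0,0,0],1],[[0,0,12],[0,0,0],1],[[0,0,16],[0,0,0],1],[[0,0,19],[0,0,0],1],[[0,0,22],[0,0,0],1],[[0,0,22],[0,0,0],1]]'
python3 -m jog '[[[0,0,2],[0,0,0],1],[[0,0,3],[0,0,0],1],[[0,0,3],[0,0,0],1]]'
python3 -m jog '[[[0,0,1],[0,0,0],1],[[0,0,2],[0,0,0],1],[[0,0,2],[0,0,0],1]]'
```

```text
time_s: 24.25
position: [0.6619, -0.0703, 0.1215]
tcp_rot: [[0.988, 0.156, 0.002], [0.156, -0.988, -0.001], [0.002, 0.001, -1.0]]
force: [-1.6, 0.9, 10.0]
opening: 0.005
time_s: 24.5
position: [0.6619, -0.0703, 0.1196]
tcp_rot: [[0.988, 0.156, 0.002], [0.156, -0.988, -0.001], [0.002, 0.001, -1.0]]
force: [-3.7, 0.1, 12.6]
opening: 0.008
time_s: 24.75
position: [0.6619, -0.0703, 0.118]
tcp_rot: [[0.988, 0.156, 0.002], [0.156, -0.988, -0.001], [0.002, 0.001, -1.0]]
force: [-3.9, 0.6, 13.0]
opening: 0.005
```

```bash
python3 -m jog '[[[0,0,1],[0,0,0],1],[[0,0,2],[0,0,0],1],[[0,0,2],[0,0,0],1]]'
python3 -m jog '[[[0,0,1],[0,0,0],1],[[0,0,2],[0,0,0],1],[[0,0,2],[0,0,0],1]]'
```

```text
time_s: 25.0
position: [0.6619, -0.0703, 0.1161]
tcp_rot: [[0.988, 0.156, 0.002], [0.156, -0.988, -0.001], [0.002, 0.001, -1.0]]
force: [-4.5, 0.3, 14.8]
opening: 0.007
time_s: 25.25
position: [0.6619, -0.0703, 0.1142]
tcp_rot: [[0.988, 0.156, 0.002], [0.156, -0.988, -0.001], [0.002, 0.001, -1.0]]
force: [-3.1, 0.9, 15.0]
opening: 0.004
```

```bash
python3 -m jog '[[[0,0,1],[0,0,0],1],[[0,0,2],[0,0,0],1],[[0,0,2],[0,0,0],1]]'
python3 -m jog '[[[0,0,1],[0,0,0],1],[[0,0,1.5],[0,0,0],1],[[0,0,1.5],[0,0,0],1]]'
```

```text
time_s: 25.5
position: [0.6619, -0.0703, 0.1133]
tcp_rot: [[0.988, 0.156, 0.003], [0.156, -0.988, -0.001], [0.002, 0.002, -1.0]]
force: [-5.5, 2.3, 19.1]
opening: 0.003
time_s: 25.75
position: [0.662, -0.0704, 0.1132]
tcp_rot: [[0.988, 0.156, 0.003], [0.156, -0.988, -0.001], [0.003, 0.002, -1.0]]
force: [-7.9, 0.6, 26.5]
opening: 0.01
```

At the stop: the position stalls at 0.1132 while the force climbs to 26.5 N. I hold briefly, then rise and retreat.

```bash
python3 -m jog '[[[0,0,0.5],[0,0,0],1],[[0,0,0.5],[0,0,0],1],[[0,0,0],[0,0,0],1],[[0,0,-5],[0,0,0],1],[[0,0,-12],[0,0,0],1],[[0,0,-20],[0,0,0],1],[[0,0,-28],[0,0,0],1],[[0,0,-38],[0,0,0],1],[[0,0,-70],[0,0,0],1],[[0,0,-100],[0,0,0],1],[[-40,0,-110],[0,0,0],1],[[-80,0,-110],[0,0,0],1]]'
python3 -m jog '[[[-60,0,0],[0,0,0],1],[[-60,0,0],[0,0,0],1],[[-60,0,0],[0,0,0],1],[[-60,0,0],[0,0,0],1],[[-60,0,0],[0,0,0],1]]'
python3 - <<'E'
from h import *
im,s=cap('wrist','w13');a,_=cap('scene','s13');b,_=cap('side','d13');print(s['position'],s['force'])
for n,f,o in(('scene',a,'s0'),('side',b,'d0')):
    g=cv2.imread('pics/%s.png'%o);d=(cv2.absdiff(g,f[:,:,::-1].copy()).max(2)>60).astype(np.uint8)
    d=cv2.morphologyEx(d,cv2.MORPH_OPEN,np.ones((3,3)));k,l,st,c=cv2.connectedComponentsWithStats(d)
    print(n,[st[i].tolist() for i in range(1,k) if st[i][4]>25])
hsv=cv2.cvtColor(im,cv2.COLOR_RGB2HSV)
m=cv2.inRange(cv2.cvtColor(im,cv2.COLOR_RGB2BGR),(0,0,0),(60,60,60));m[235:]=0
m=cv2.morphologyEx(m,cv2.MORPH_OPEN,np.ones((5,5)));k,l,st,c=cv2.connectedComponentsWithStats(m);print('button blob',[(st[i].tolist(),c[i].round(1).tolist()) for i in range(1,k) if 250<c[i][0]<400 and st[i][4]>300],proj('wrist',(.662,-.069,.170),s),proj('wrist',(.662,-.069,.14),s))
g=cv2.inRange(hsv,(12,90,60),(30,255,255));k,l,st,c=cv2.connectedComponentsWithStats(g);print('gold',[(st[i].tolist(),c[i].round(1).tolist()) for i in range(1,k) if 290<c[i][0]<360 and c[i][1]<240 and st[i][4]>80])
print('expect front edge',proj('wrist',(.6353,-.0738,.0385),s))
E
```

```text
time_s: 26.75
position: [0.5854, -0.0836, 0.2204]
tcp_rot: [[0.988, 0.157, 0.009], [0.157, -0.988, -0.003], [0.008, 0.004, -1.0]]
force: [-0.0, -0.6, -0.3]
opening: 0.006
time_s: 27.17
position: [0.5245, -0.0923, 0.2173]
tcp_rot: [[0.988, 0.155, 0.002], [0.155, -0.988, -0.0], [0.002, 0.001, -1.0]]
force: [0.1, -0.9, -0.1]
opening: 0.005
[ 0.52446059 -0.09229738  0.21733722] [ 0.12365065 -0.94066963 -0.12301962]
scene [[351, 0, 47, 15, 496], [410, 0, 7, 11, 68], [421, 0, 37, 144, 2151], [489, 0, 10, 47, 354], [507, 0, 48, 67, 2212], [334, 13, 37, 12, 274], [468, 40, 9, 6, 45], [494, 43, 10, 21, 153], [501, 63, 6, 8, 41], [490, 73, 11, 14, 89], [505, 75, 21, 42, 604], [350, 93, 7, 10, 44], [454, 97, 10, 7, 63], [482, 101, 34, 112, 1452], [499, 124, 12, 21, 157], [350, 135, 9, 11, 81], [464, 145, 21, 48, 460], [419, 168, 6, 10, 50], [601, 188, 7, 10, 42], [525, 192, 5, 6, 26], [306, 196, 11, 8, 65], [534, 199, 24, 25, 315], [412, 200, 18, 21, 298], [607, 205, 5, 14, 55], [351, 221, 7, 5, 30], [431, 222, 9, 10, 68], [434, 227, 66, 68, 2746], [504, 236, 7, 9, 47], [581, 238, 41, 20, 544],
[... 153 characters left out ...]
, [454, 3, 7, 5, 33], [414, 21, 41, 161, 2487], [452, 51, 8, 5, 37], [327, 90, 27, 62, 1179], [451, 99, 7, 5, 31], [470, 163, 5, 7, 32], [558, 164, 32, 41, 825], [535, 176, 9, 14, 86], [412, 186, 5, 11, 47], [421, 190, 40, 17, 502], [288, 209, 11, 6, 53], [468, 211, 29, 39, 641], [342, 212, 4, 8, 28], [338, 221, 8, 7, 46], [297, 229, 92, 99, 3044], [451, 235, 20, 41, 457], [389, 250, 12, 24, 213], [449, 278, 37, 25, 728], [537, 287, 25, 26, 429], [374, 290, 8, 5, 35], [359, 350, 15, 27, 209]]
button blob [([297, 0, 57, 57, 2637], [324.7, 25.7])] [324.51130164  23.14516808] [324.69080044  33.48515675]
gold [([306, 63, 41, 19, 446], [326.4, 74.8])]
expect front edge [325.5834103   80.90103385]
```

```bash
python3 -c "
from rig import bot
print(bot.hand_in(),bot.read_state()['time_s'])"
```

```text
the job is handed in; nothing more can be done
the job is handed in; nothing more can be done
```

The job is done and handed in at about 27.3 s. The padlock lies pin up in the nest with its shackle to the front. The slide is pushed in, and the button was pressed to its stop and released.

**What happened on the way:** The first three attempts to grip closed over the padlock without holding it, because the finger ends sit about 30 mm above the reported tool point. Gripping lower held it.

**Last checks:**
- **Nest:** I felt the back stop at about 3 N and then the floor. The last picture viewed shows the padlock between the rails, flat end against the stop.
- **Slide:** It stopped firmly at about 28 N. The camera put the nest 0.2 mm from the plunger axis, and the padlock's front edge was within about 1 pixel of that place after pressing. Sideways and upward force while pushing first looked like a snag, but that measurement fits the end stop.
- **Plunger:** It stalled about 31 mm below first contact while the force climbed to 26.5 N. Afterwards the button was back up.
- **Bystanders:** Comparing the fixed-camera pictures before and after showed no change where the lock cylinders, tip stop and screwdriver lie.

**Not checked:** I could not see the pin, as it is under the press head. That it is flush is inferred from the full plunger stroke and the force.

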